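# Deposit the tall fitting through the sprung flap

## Task

Put the tallest of the steel fittings standing on the table into the grey deposit box. Keep hold of the fitting's upper end, upright, and press the sprung flap in the lid down with its lower end, holding the flap open until the whole fitting is below the lid; only then let go, and draw back out so that the fitting lies inside the box and the flap springs shut.

Things in the scene. Friction and masses are not known exactly. Their poses are not given: they have to be found in the camera images.
- tall_center (a point): Centre, half-way up, of the tall fitting: loose round bare-steel part, 120 g, 90 mm tall, upright on its thick end (point 45 mm above the table). From below: head 28 mm diameter to 22 mm, shank 22 mm to 45 mm, plain stem 18 mm diameter from 48 to 90 mm, to be gripped. z is up along it. The steel parts near it are at most 55 mm tall, at least 95 mm off centre to centre.
- mouth (a point): Centre of the mouth in the deposit box's lid, on the lid's top, 190 mm above the table. Fixed grey steel box 180 x 180 x 190 mm (lid 3 mm), clear +x side. z is up, x runs from hinged to free edge. Mouth 80 mm (x) by 130 mm (y), shut by a steel flap 78 x 126 x 3 mm flush with the lid, hinged along y on the mouth's -x edge. The fitting let go below the lid falls clear of the flap's swing.
- flap (a joint): Angle of the flap in rad: 0 shut, flush with the lid; it grows as the free edge is pressed down into the box, to 1.45. A spring drives it shut: about 2.3 N at the middle starts it, 0.19 N m at 1.2 rad. The fitting's weight, set down on its middle, does not open it.
Not all that is in view belongs to the job. Leave any blue look-alike of the part that bears tall_center alone.

How it is judged:
On the way:
1. the fitting is in the mouth, at least half-way in, with the flap held open (value of joint flap above 0.6 rad and z of tall_center in the frame of mouth between -0.11 and 0 m and angle between tall_center's own z axis and vertical below 0.45 rad), for 0.1 s.
At the end, for the whole second after the job is handed in: The tall fitting is inside the deposit box, its centre more than 100 mm below the lid and between the box walls, standing or lying, and the flap has sprung shut (under 0.1 rad) (z of tall_center in the frame of mouth below -0.1 m and x of tall_center in the frame of mouth between -0.09 and 0.09 m and y of tall_center in the frame of mouth between -0.09 and 0.09 m and value of joint flap below 0.1 rad); the robot touches nothing.
It also fails if it takes over 35 s, if anything falls off the work surface, if the arm or the gripper's body presses on something with over 40 N, if the wrist force passes 120 N, or if a joint passes its speed limit or range.

## Robot

A 6-joint arm with a two-finger parallel gripper is mounted at the origin on the work surface. World frame = base frame: x ahead of the robot, y to its left, z up, the work surface at z = 0. Lengths are in m, angles in rad, forces in N, time in s.
With the tool pointing down it reaches from about 0.3 to 0.875 m from the base axis. Payload 6.4 kg.
Tool frame: the origin (TCP) lies at the very end of the fingers, on their centre line; the grasp point (between the pads) lies 19 mm behind it; z points along the fingers, y is the direction in which the jaws open and shut (so a half turn about z gives the same grasp; the last joint's range is limited). The gripper opens to 88 mm and grips with 3 to 60 N. Pads are 18 mm wide; open, the fingers measure 123 mm over their backs; the gripper's body (75 mm by 187 mm) begins 45 mm behind the grasp point.
Start: joints at [-1.522, 0.181, 1.607, -0, 1.354, -0.206], TCP at [0.145, -0.556, 0.239] pointing down, gripper open.
Joint ranges: [-2.99, 2.99], [-0.89, 2.07], [0.3, 2.58], [-1.14, 4.28], [0, 2.63], [-3.12, 3.12]. Speed limits (rad/s): [2.57, 2.57, 3.01, 3.14, 3.14, 3.14].

## Interface

Orientations are given as a unit quaternion [x, y, z, w].
In Python, from bench import arm gives the robot as it stands.
- The arm moves only by the tool carry_out, never from a script. Its argument "plan" is a list of rows, each an object with "rotation": the turn, a rotation vector about the tool's x, y, z in rad, a list of three; "slide": the shift along the tool's x, y, z in cm, a list of three; "gripper": the opening in per cent of the stroke, from 0 (shut) to 100 (fully open). A call has 1 to 8 rows; each row shifts and turns the commanded pose from where the row before left it, along the tool's axes as they then stand; what a row does not reach is not made up. A row lasts 1/12 s, in which the tool goes at most 41.7 mm and 7.16 degrees, less where a joint would pass 70% of its speed; a pose out of reach is approached as far as the arm can. A call is refused whole if a number of a shift passes 4.17 or a number of a turn 0.125, either way. A call with a gripper value outside its range is refused whole. The fingers move at their own pace and stop on an object; "squeeze" is the grip in N (left out, the last holds). Time passes only in rows, so rows that do not move let the fingers close. It gives the time, the measured TCP pose, the force and the opening at its end, in the units of the state.
- arm.state(): the state, without advancing time (a new reading comes with each control period).
- arm.camera(name): name is "side" or "top"; returns the picture (384x512x3 uint8, blue, green, red); there is no depth.
- arm.camera_model(name): a dict with "fov_y" (degrees; the focal length in pixels is half the picture's height over the tangent of half this angle, whatever the lens; pixels are square), "cx", "cy" (the principal point, pixels), "dist_coeffs" ([k1, k2, p1, p2, k3] as OpenCV has them; the pictures are not rectified), "R" (3x3) and "t" (3): a world point X has camera coordinates R X + t. Camera axes: x right, y down, z forward; pixel columns grow to the right and rows downward; lengths in m; the calibration is good to about 2 mm. A picture is of the moment at which its call begins. camera_model takes no time and is no camera call.
- arm.close_job(): hands the job in, once; it reports no verdict.
The state is a dict: "clock": time; "joint_positions": joint angles; "joint_velocities": joint speeds; "effort": joint torques, N m; "tcp_pos": TCP position; "ee_rot": TCP orientation; "ft_force": force on the tool from outside, world axes, zero at the start; "moment": the same for the moment, N m; "opening": finger opening in m.
Only numpy, scipy, OpenCV 4.12 (cv2) and the standard library are available. Lean on these libraries where they do the work, as an engineer would, in place of code of your own. Each camera call takes 0.05 s, during which the arm holds its last target.

## Working session

There is one attempt and no reset: what is moved stays moved. The work goes in short steps, Python scripts to look and compute and a tool call to move; the robot and the scene stay as the last step left them, time stands still between calls to the robot, and variables do not carry over. Pictures are saved under pics/ and viewed, and the job is handed in when it is done.

Besides the shell and the picture viewer there is one more tool, called by a JSON object that holds its "api" and its "payload", one argument or row to a line. carry_out: Moves the arm, as the interface text tells. Its arguments: {"type":"object","properties":{"plan":{"type":"array"},"squeeze":{"type":"number"}},"required":["plan"]}

```bash
mkdir -p pics; python3 - <<'E'
from bench import arm
import cv2,json
for n in("side","top"):
    cv2.imwrite(f"pics/{n}0.png",arm.camera(n)); print(n,arm.camera_model(n))
print(arm.state())
E
```

```text
side {'fov_y': 46.37506261372359, 'cx': 261.51467229488446, 'cy': 198.3069637401502, 'dist_coeffs': array([-0.08618326,  0.        ,  0.        ,  0.        ,  0.        ]), 'R': array([[ 0.91300435, -0.40794844, -0.0010629 ],
       [-0.25994534, -0.57975573, -0.77221222],
       [ 0.31440655,  0.70530941, -0.6353638 ]]), 't': array([-0.52565071,  0.20138129,  1.10317527])}
top {'fov_y': 49.74433627208553, 'cx': 256.53926211786677, 'cy': 186.66585760890197, 'dist_coeffs': array([0.04763142, 0.        , 0.        , 0.        , 0.        ]), 'R': array([[-0.02875989, -0.99933579, -0.02237952],
       [-0.98798575,  0.03182004, -0.15123372],
       [ 0.15184538,  0.01776118, -0.98824467]]), 't': array([-0.03229828,  0.57339505,  0.95098596])}
{'clock': 0.1, 'joint_positions': array([-1.52230794e+00,  1.81472333e-01,  1.60788342e+00,  8.45671670e-06,
        1.35378933e+00, -2.06308153e-01]), 'joint_velocities': array([-4.64343811e-05, -2.29638969e-03,  1.92236229e-04, -2.32626491e-04,
       -1.12981293e-03, -1.42377552e-04]), 'effort': array([ 3.21820444e-04, -4.34822452e+01, -3.42694688e+01,  7.03677745e-02,
        3.39671667e-02, -3.83852796e-05]), 'tcp_pos': array([ 0.14491961, -0.5559532 ,  0.23790897]), 'ee_rot': array([ 9.91895628e-01,  1.27052985e-01,  6.53031679e-05, -7.73474736e-04]), 'ft_force': array([ 0.60473704,  0.63722724, -0.67127176]), 'moment': array([-0.04596399, -0.02799929, -0.08845652]), 'opening': 0.08827637770533873}
```

```bash
sleep 1; ls . pics
```

```text
.:
pics

pics:
side0.png
top0.png
```

View pics/side0.png

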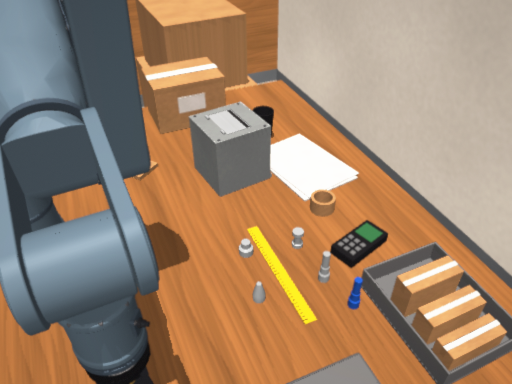

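View pics/top0.png

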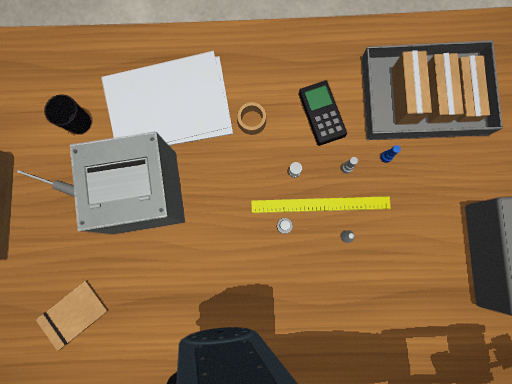

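```bash
python3 - <<'E'
import cv2,numpy as np
s=cv2.imread("pics/side0.png");t=cv2.imread("pics/top0.png")
r=lambda im,x0,y0,w,h,W,H:cv2.resize(im[y0:y0+h,x0:x0+w],(W,H),interpolation=cv2.INTER_CUBIC)
a=r(s,230,215,150,100,450,300);b=r(t,265,135,150,115,391,300)
c=r(s,180,95,100,100,400,300)[:, :];d=r(t,60,125,133,115,391,300)
cv2.imwrite("pics/crop1.png",np.vstack([np.hstack([a[:,:400],b]),np.hstack([c,d])]))
E
```

```text
(no output)
```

View pics/crop1.png

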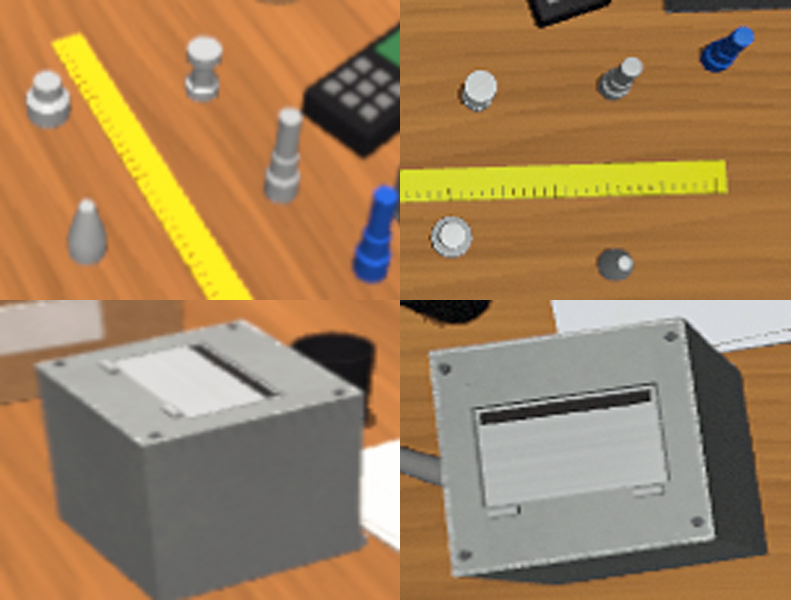

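```bash
cat >h.py <<'E'
import numpy as np,cv2
from bench import arm
def ray(n,p):
    m=arm.camera_model(n);f=192/np.tan(np.radians(m["fov_y"]/2))
    K=np.array([[f,0,m["cx"]],[0,f,m["cy"]],[0,0,1]])
    u=cv2.undistortPoints(np.array([[p]],float),K,m["dist_coeffs"])[0,0]
    R=m["R"];return -R.T@m["t"],R.T@np.array([u[0],u[1],1])
def plane(n,p,z):
    o,d=ray(n,p);return (o+d*(z-o[2])/d[2])
def proj(n,X):
    m=arm.camera_model(n);f=192/np.tan(np.radians(m["fov_y"]/2))
    K=np.array([[f,0,m["cx"]],[0,f,m["cy"]],[0,0,1]])
    return cv2.projectPoints(np.array([X],float),cv2.Rodrigues(m["R"])[0],m["t"],K,m["dist_coeffs"])[0][0,0]
def tri(p,q):
    o,d=ray("side",p);o2,d2=ray("top",q)
    s=np.linalg.lstsq(np.c_[d,-d2],o2-o,rcond=None)[0]
    a,b=o+s[0]*d,o2+s[1]*d2;return (a+b)/2,np.linalg.norm(a-b)
E
python3 - <<'E'
from h import *
np.set_printoptions(precision=4,suppress=True)
T=lambda X,Y:(60+(X-400+.5)/2.94-.5,125+(Y-300+.5)/2.609-.5)
S=lambda X,Y:(180+(X+.5)/4-.5,95+(Y-300+.5)/3-.5)
for nm,L in(("lid",[(431,352),(683,318),(713,540),(455,576)]),("screw",[(445,370),(671,337),(697,522),(464,555)]),("mouth",[(474,409),(655,384),(668,482),(486,507)])):
    P=np.array([plane("top",T(*c),.19) for c in L]);print(nm,P.mean(0),P[:,:2].tolist(),[np.linalg.norm(P[i]-P[i-1]) for i in range(4)], np.arctan2(*(P[0]-P[3]+P[1]-P[2])[[1,0]]),np.arctan2(*(P[0]-P[1]+P[3]-P[2])[[1,0]]))
P=np.array([plane("side",S(*c),.19) for c in [(60,364),(236,327),(341,392),(154,435)]]);print("side screws",P,P.mean(0))
t=(265+(629.5-400)/2.607-.5,135+66.5/2.609-.5); sd=(230+288.5/3-.5,215+117.5/3-.5)
print(t,sd,plane("top",t,.09),plane("side",sd,.09),tri(sd,t))
# masks: steel part low saturation
for n,(x0,y0,w,h) in(("side",(310,245,30,42)),("top",(335,150,28,30))):
    im=cv2.imread(f"pics/{n}0.png")[y0:y0+h,x0:x0+w];hs=cv2.cvtColor(im,cv2.COLOR_BGR2HSV)
    m=((hs[...,1]<70)).astype(np.uint8);k,l,st,c=cv2.connectedComponentsWithStats(m);i=1+st[1:,4].argmax()
    print(n,st[i],c[i]+[x0,y0]); 
    for y in range(h):
        xs=np.where(l[y]==i)[0]
        if len(xs):print(y+y0,xs.min()+x0,xs.max()+x0,end="; ")
    print()
for X in [(.0,0,.0)]:pass
E
```

```text
lid [0.5723 0.2316 0.19  ] [[0.6502568782772631, 0.3315654235004559], [0.6726778160359588, 0.15433217887817455], [0.49404043162375944, 0.13236338329769326], [0.4720476790394, 0.30830317367393373]] [np.float64(0.17972103649821275), np.float64(0.17864579885718201), np.float64(0.179983174460528), np.float64(0.1773090268538866)] 0.12607974221555968 1.6958957944276725
screw [0.5722 0.2326 0.19  ] [[0.6352718558646296, 0.3212694881146473], [0.6572975753451403, 0.16274876666701063], [0.5084108726522013, 0.14349039286865511], [0.4880169857431306, 0.302821772310245]] [np.float64(0.14840591293105387), np.float64(0.16004359233319326), np.float64(0.1501270635166518), np.float64(0.1606312519344223)] 0.12664311400426848 1.703469421046575
mouth [0.5719 0.2317 0.19  ] [[0.6030548517581618, 0.30000209971474084], [0.6192660275499641, 0.17372269635645068], [0.5404745065975731, 0.16384694648495166], [0.5248797227354826, 0.2891277684996646]] [np.float64(0.07892782701359338), np.float64(0.12731570968689787), np.float64(0.07940802358398977), np.float64(0.12624769957661605)] 0.13143213220069092 1.6965637692
[... 438 characters left out ...]
39; 249 332 339; 250 332 339; 251 325 339; 252 323 339; 253 323 339; 254 323 339; 255 323 339; 256 323 339; 257 323 339; 258 323 329; 259 323 329; 260 323 328; 261 323 328; 262 322 328; 263 322 328; 264 322 328; 265 321 328; 266 321 329; 267 321 329; 268 321 328; 269 321 328; 270 320 328; 271 319 328; 272 319 329; 273 319 329; 274 319 329; 275 319 329; 276 318 328; 277 318 328; 278 318 328; 279 319 328; 280 319 327; 281 320 326; 282 324 324; 
top [  6   7  17  16 162] [349.0617 164.8951]
157 352 355; 158 351 356; 159 350 357; 160 350 357; 161 347 357; 162 345 357; 163 344 356; 164 343 355; 165 342 353; 166 342 353; 167 341 353; 168 341 352; 169 341 352; 170 342 352; 171 343 350; 172 344 349;
```

The four steel parts are at side (324,267), (298,237), (246,248) and (259,292). Only the slender, stepped one at side (324,267) / top (349,165) fits: its top triangulates to z≈0.088 m, and the other three are short. The crop confirms this. The blue look-alike is at side (356,293). The hinges are on the robot side of the lid, so mouth x is about world +x with yaw ≈0.128. I'll turn the tool so the jaws lie along mouth x.

{"api": "carry_out", "payload": {
  "plan": [
    {"rotation": [0, 0, -0.12], "slide": [0, 0, 0], "gripper": 60},
    {"rotation": [0, 0, -0.12], "slide": [0, 0, 0], "gripper": 60},
    {"rotation": [0, 0, -0.12], "slide": [0, 0, 0], "gripper": 60},
    {"rotation": [0, 0, -0.12], "slide": [0, 0, 0], "gripper": 60},
    {"rotation": [0, 0, -0.12], "slide": [0, 0, 0], "gripper": 60},
    {"rotation": [0, 0, -0.12], "slide": [0, 0, 0], "gripper": 60},
    {"rotation": [0, 0, -0.12], "slide": [0, 0, 0], "gripper": 60},
    {"rotation": [0, 0, -0.12], "slide": [0, 0, 0], "gripper": 60}
  ],
  "squeeze": 55
}}

```text
clock: 0.77
tcp_pos: [0.1449, -0.5561, 0.2382]
ee_rot: [0.819, 0.573, 0.0, -0.0]
ft_force: [0.1, 0.4, -0.6]
opening: 0.0528
```

{"api": "carry_out", "payload": {
  "plan": [
    {"rotation": [0, 0, -0.12], "slide": [0, 0, 0], "gripper": 60},
    {"rotation": [0, 0, -0.12], "slide": [0, 0, 0], "gripper": 60},
    {"rotation": [0, 0, -0.12], "slide": [0, 0, 0], "gripper": 60},
    {"rotation": [0, 0, -0.12], "slide": [0, 0, 0], "gripper": 60},
    {"rotation": [0, 0, 0], "slide": [0, 0, 0], "gripper": 60}
  ]
}}

```text
clock: 1.18
tcp_pos: [0.1449, -0.5561, 0.2382]
ee_rot: [0.66, 0.751, 0.0, -0.0]
ft_force: [-0.6, -0.4, 0.8]
opening: 0.0527
```

```bash
cat >>h.py <<'E'
from scipy.spatial.transform import Rotation as Ro
def rel(X):
    s=arm.state();R=Ro.from_quat(s["ee_rot"]).as_matrix()
    print("t",round(s["clock"],2),"tcp",s["tcp_pos"].round(4),"yaw",np.arctan2(R[1,0],R[0,0]).round(4),"z",R[:,2].round(3),"open",round(s["opening"],4),"F",s["ft_force"].round(2))
    print("slide cm",(R.T@(np.array(X)-s["tcp_pos"])*100).round(2))
E
python3 -c "
from h import *
rel([.619,-.2725,.15])"
```

```text
t 1.18 tcp [ 0.1449 -0.5561  0.2382] yaw 1.6991 z [-0.     0.001 -1.   ] open 0.0527 F [-0.6  -0.37  0.84]
slide cm [22.06 50.65  8.85]
```

{"api": "carry_out", "payload": {
  "plan": [
    {"rotation": [0, 0, 0], "slide": [1.38, 3.17, 0], "gripper": 60},
    {"rotation": [0, 0, 0], "slide": [1.38, 3.17, 0], "gripper": 60},
    {"rotation": [0, 0, 0], "slide": [1.38, 3.17, 0], "gripper": 60},
    {"rotation": [0, 0, 0], "slide": [1.38, 3.17, 0], "gripper": 60},
    {"rotation": [0, 0, 0], "slide": [1.38, 3.17, 0], "gripper": 60},
    {"rotation": [0, 0, 0], "slide": [1.38, 3.17, 0], "gripper": 60},
    {"rotation": [0, 0, 0], "slide": [1.38, 3.17, 0], "gripper": 60},
    {"rotation": [0, 0, 0], "slide": [1.38, 3.17, 0], "gripper": 60}
  ]
}}

```text
clock: 1.85
tcp_pos: [0.3841, -0.4143, 0.2385]
ee_rot: [0.664, 0.748, 0.0, -0.0]
ft_force: [0.2, 0.2, -0.0]
opening: 0.0533
```

{"api": "carry_out", "payload": {
  "plan": [
    {"rotation": [0, 0, 0], "slide": [1.38, 3.17, 0.5], "gripper": 60},
    {"rotation": [0, 0, 0], "slide": [1.38, 3.17, 0.5], "gripper": 60},
    {"rotation": [0, 0, 0], "slide": [1.38, 3.17, 1], "gripper": 60},
    {"rotation": [0, 0, 0], "slide": [1.38, 3.17, 1], "gripper": 60},
    {"rotation": [0, 0, 0], "slide": [1.38, 3.17, 1], "gripper": 60},
    {"rotation": [0, 0, 0], "slide": [1.38, 3.17, 1], "gripper": 60},
    {"rotation": [0, 0, 0], "slide": [1.38, 3.17, 1], "gripper": 60},
    {"rotation": [0, 0, 0], "slide": [1.38, 3.17, 1], "gripper": 60}
  ]
}}

```text
clock: 2.52
tcp_pos: [0.6221, -0.2733, 0.1678]
ee_rot: [0.663, 0.748, -0.0, -0.0]
ft_force: [-0.3, -0.3, -0.1]
opening: 0.0529
```

{"api": "carry_out", "payload": {
  "plan": [
    {"rotation": [0, 0, 0], "slide": [0, 0, 0], "gripper": 60},
    {"rotation": [0, 0, 0], "slide": [0, 0, 0], "gripper": 60}
  ]
}}

```text
clock: 2.68
tcp_pos: [0.6214, -0.2727, 0.1668]
ee_rot: [0.662, 0.75, -0.0, -0.001]
ft_force: [0.1, -0.1, 0.1]
opening: 0.0528
```

```bash
python3 -c "
from h import *
rel([.619,-.2725,.054])
s=arm.camera('side');t=arm.camera('top')
print(proj('side',[.619,-.2725,.09]),proj('top',[.619,-.2725,.09]))
r=lambda im,x,y:cv2.resize(im[y-60:y+60,x-60:x+60],(400,400),interpolation=3)
cv2.imwrite('pics/c2.png',np.hstack([r(s,325,240),r(t,350,170)]))"
```

```text
t 2.68 tcp [ 0.6214 -0.2727  0.1668] yaw 1.6946 z [-0.003  0.002 -1.   ] open 0.0528 F [ 0.07 -0.12  0.11]
slide cm [ 0.03 -0.21 11.28]
[325.69072523 253.27242409] [352.68037872 160.27334218]
```

View pics/c2.png

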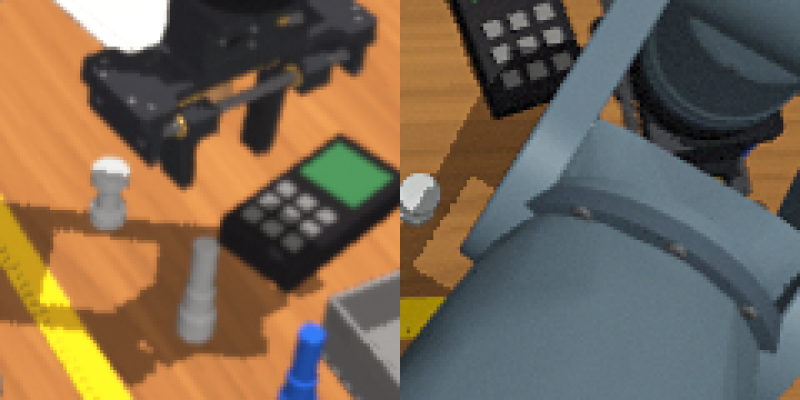

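The side crop shows the tall fitting at about (324,267), with the open fingers straddling its line and the blue part clear of them. Descending.

{"api": "carry_out", "payload": {
  "plan": [
    {"rotation": [0, 0, 0], "slide": [0, -0.2, 1.6], "gripper": 60},
    {"rotation": [0, 0, 0], "slide": [0, 0, 2], "gripper": 60},
    {"rotation": [0, 0, 0], "slide": [0, 0, 2], "gripper": 60},
    {"rotation": [0, 0, 0], "slide": [0, 0, 2], "gripper": 60},
    {"rotation": [0, 0, 0], "slide": [0, 0, 2], "gripper": 60},
    {"rotation": [0, 0, 0], "slide": [0, 0, 1.6], "gripper": 60},
    {"rotation": [0, 0, 0], "slide": [0, 0, 0], "gripper": 60}
  ]
}}

```text
clock: 3.37
tcp_pos: [0.6158, -0.275, 0.0535]
ee_rot: [0.663, 0.748, -0.0, -0.003]
ft_force: [-0.4, -0.1, 0.4]
opening: 0.0524
```

```bash
python3 -c "
from h import *
rel([.619,-.2725,.054])
s=arm.camera('side')
r=lambda im,x,y:cv2.resize(im[y-60:y+60,x-60:x+60],(400,400),interpolation=3)
cv2.imwrite('pics/c3.png',r(s,325,240))"
```

```text
t 3.37 tcp [ 0.6158 -0.275   0.0535] yaw 1.6912 z [-0.005  0.003 -1.   ] open 0.0524 F [-0.38 -0.1   0.43]
slide cm [ 0.21  0.35 -0.05]
```

View pics/c3.png

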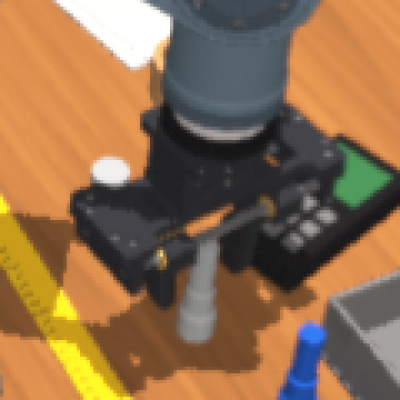

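The fingers straddle the stem. I'll centre them and close.

{"api": "carry_out", "payload": {
  "plan": [
    {"rotation": [0, 0, 0], "slide": [0.2, 0.3, 0], "gripper": 60},
    {"rotation": [0, 0, 0], "slide": [0, 0, 0], "gripper": 30},
    {"rotation": [0, 0, 0], "slide": [0, 0, 0], "gripper": 10},
    {"rotation": [0, 0, 0], "slide": [0, 0, 0], "gripper": 0},
    {"rotation": [0, 0, 0], "slide": [0, 0, 0], "gripper": 0},
    {"rotation": [0, 0, 0], "slide": [0, 0, 0], "gripper": 0},
    {"rotation": [0, 0, 0], "slide": [0, 0, 0], "gripper": 0}
  ]
}}

```text
clock: 4.0
tcp_pos: [0.6218, -0.2725, 0.057]
ee_rot: [0.662, 0.75, -0.0, 0.0]
ft_force: [0.9, 0.5, 0.4]
opening: 0.0159
```

```bash
python3 -c "
from h import *
rel([.619,-.2725,.31])"
```

```text
t 4.0 tcp [ 0.6218 -0.2725  0.057 ] yaw 1.6949 z [ 0. -0. -1.] open 0.0159 F [0.93 0.45 0.39]
slide cm [  0.03  -0.27 -25.3 ]
```

{"api": "carry_out", "payload": {
  "plan": [
    {"rotation": [0, 0, 0], "slide": [0, 0, -1.5], "gripper": 0},
    {"rotation": [0, 0, 0], "slide": [0, 0, -3], "gripper": 0},
    {"rotation": [0, 0, 0], "slide": [0, 0, -3.6], "gripper": 0},
    {"rotation": [0, 0, 0], "slide": [0, 0, -3.6], "gripper": 0},
    {"rotation": [0, 0, 0], "slide": [0, 0, -3.6], "gripper": 0},
    {"rotation": [0, 0, 0], "slide": [0, 0, -3.6], "gripper": 0},
    {"rotation": [0, 0, 0], "slide": [0, 0, -3.6], "gripper": 0},
    {"rotation": [0, 0, 0], "slide": [0, 0, -2.5], "gripper": 0}
  ]
}}

```text
clock: 4.67
tcp_pos: [0.6222, -0.2727, 0.3123]
ee_rot: [0.662, 0.75, 0.0, 0.002]
ft_force: [-0.1, -0.4, -2.0]
opening: 0.0162
```

```bash
python3 -c "
from h import *
rel([.573,.2325,.31])
s=arm.camera('side');p=proj('side',arm.state()['tcp_pos']).astype(int);print(p)
x,y=p
r=lambda im,x,y:cv2.resize(im[y-60:y+60,x-60:x+60],(400,400),interpolation=3)
cv2.imwrite('pics/c4.png',r(s,x,y))"
```

```text
t 4.67 tcp [ 0.6222 -0.2727  0.3123] yaw 1.6949 z [ 0.004 -0.003 -1.   ] open 0.0162 F [-0.09 -0.38 -2.  ]
slide cm [50.74  1.38  0.07]
[338 174]
```

View pics/c4.png

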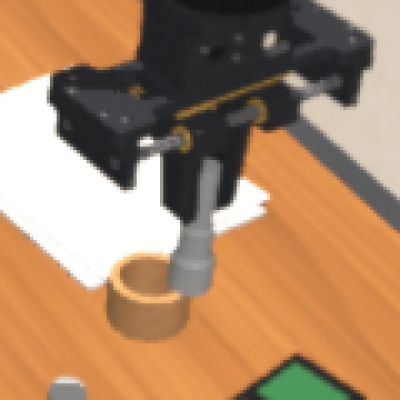

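The fitting is held upright and has been lifted clear. Next I carry it over the mouth.

{"api": "carry_out", "payload": {
  "plan": [
    {"rotation": [0, 0, 0], "slide": [1.5, 0.1, 0], "gripper": 0},
    {"rotation": [0, 0, 0], "slide": [3, 0.1, 0], "gripper": 0},
    {"rotation": [0, 0, 0], "slide": [3.6, 0.1, 0], "gripper": 0},
    {"rotation": [0, 0, 0], "slide": [3.6, 0.1, 0], "gripper": 0},
    {"rotation": [0, 0, 0], "slide": [3.6, 0.1, 0], "gripper": 0},
    {"rotation": [0, 0, 0], "slide": [3.6, 0.1, 0], "gripper": 0},
    {"rotation": [0, 0, 0], "slide": [3.6, 0.1, 0], "gripper": 0},
    {"rotation": [0, 0, 0], "slide": [3.6, 0.1, 0], "gripper": 0}
  ]
}}

```text
clock: 5.38
tcp_pos: [0.5955, -0.0097, 0.305]
ee_rot: [0.662, 0.75, -0.001, -0.001]
ft_force: [0.7, -0.8, -1.4]
opening: 0.0159
```

{"api": "carry_out", "payload": {
  "plan": [
    {"rotation": [0, 0, 0], "slide": [3.6, 0.1, 0], "gripper": 0},
    {"rotation": [0, 0, 0], "slide": [3.6, 0.1, 0], "gripper": 0},
    {"rotation": [0, 0, 0], "slide": [3.6, 0.1, 0], "gripper": 0},
    {"rotation": [0, 0, 0], "slide": [3.6, 0.1, 0], "gripper": 0},
    {"rotation": [0, 0, 0], "slide": [3.6, 0.1, 0], "gripper": 0},
    {"rotation": [0, 0, 0], "slide": [3, 0.1, 0], "gripper": 0},
    {"rotation": [0, 0, 0], "slide": [0, 0, 0], "gripper": 0},
    {"rotation": [0, 0, 0], "slide": [0, 0, 0], "gripper": 0}
  ]
}}

```text
clock: 6.05
tcp_pos: [0.5754, 0.1987, 0.3051]
ee_rot: [0.661, 0.751, -0.001, -0.001]
ft_force: [-0.2, -1.0, -1.3]
opening: 0.0161
```

```bash
python3 -c "
from h import *
rel([.573,.2325,.31])
s=arm.camera('side');t=arm.camera('top');X=arm.state()['tcp_pos']
r=lambda im,p:cv2.resize(im[max(p[1]-60,0):p[1]+60,max(0,p[0]-60):p[0]+60],(400,400),interpolation=3)
P=proj('side',X).astype(int);Q=proj('top',X).astype(int);print(P,Q)
cv2.imwrite('pics/c5.png',np.hstack([r(s,P),r(t,Q)]))"
```

```text
t 6.05 tcp [0.5754 0.1987 0.3051] yaw 1.6986 z [-0.003 -0.    -1.   ] open 0.0161 F [-0.18 -0.97 -1.31]
slide cm [ 3.38  0.19 -0.49]
[232  90] [114 166]
```

View pics/c5.png

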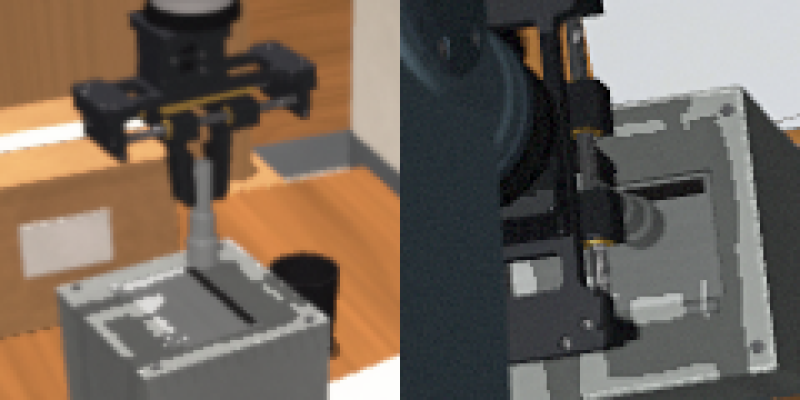

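{"api": "carry_out", "payload": {
  "plan": [
    {"rotation": [0, 0, 0], "slide": [1.7, 0.3, 0], "gripper": 0},
    {"rotation": [0, 0, 0], "slide": [1.7, 0, 0], "gripper": 0},
    {"rotation": [0, 0, 0], "slide": [0, 0, 0], "gripper": 0}
  ]
}}

```text
clock: 6.4
tcp_pos: [0.5757, 0.2313, 0.3062]
ee_rot: [0.662, 0.749, -0.0, -0.001]
ft_force: [-0.4, -1.2, -0.8]
opening: 0.0158
```

```bash
python3 -c "
from h import *
rel([.5745,.233,.31])
s=arm.camera('side');X=arm.state()['tcp_pos']
P=proj('side',X);print(P)
b=proj('side',X-[0,0,.057]);print('bottom pred',b, 'mouth c',proj('side',[.573,.2325,.19]))
x,y=P.astype(int)
cv2.imwrite('pics/c6.png',cv2.resize(s[y-50:y+70,x-60:x+60],(600,600),interpolation=3))"
```

```text
t 6.4 tcp [0.5757 0.2313 0.3062] yaw 1.6943 z [-0.001  0.001 -1.   ] open 0.0158 F [-0.41 -1.18 -0.8 ]
slide cm [ 0.18 -0.1  -0.38]
[228.02624894  85.05649594]
bottom pred [228.93327476 103.30049212] mouth c [228.65417107 121.13857023]
```

View pics/c6.png

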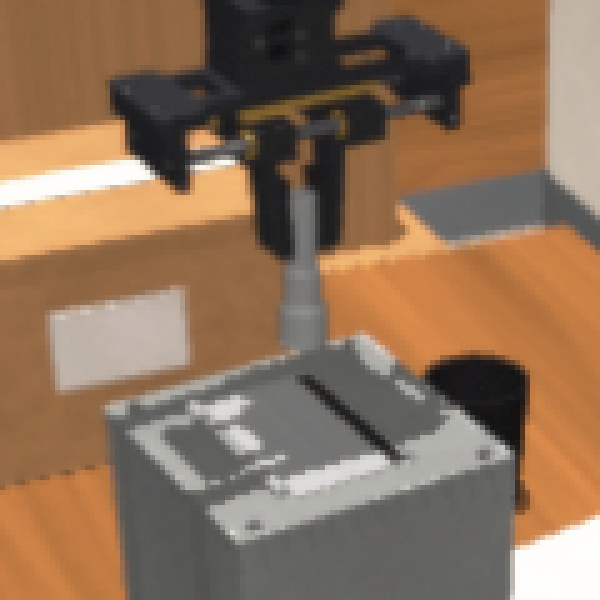

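The fitting is upright. Its lower end at px (229,104) matches the prediction of (229,103), and it hangs centred over the flap. I'll press down in stages.

{"api": "carry_out", "payload": {
  "plan": [
    {"rotation": [0, 0, 0], "slide": [0.1, 0, 2], "gripper": 0},
    {"rotation": [0, 0, 0], "slide": [0, 0, 2], "gripper": 0},
    {"rotation": [0, 0, 0], "slide": [0, 0, 1], "gripper": 0},
    {"rotation": [0, 0, 0], "slide": [0, 0, 1], "gripper": 0},
    {"rotation": [0, 0, 0], "slide": [0, 0, 1], "gripper": 0},
    {"rotation": [0, 0, 0], "slide": [0, 0, 1], "gripper": 0},
    {"rotation": [0, 0, 0], "slide": [0, 0, 1], "gripper": 0},
    {"rotation": [0, 0, 0], "slide": [0, 0, 0], "gripper": 0}
  ]
}}

```text
clock: 7.12
tcp_pos: [0.5761, 0.2314, 0.215]
ee_rot: [0.662, 0.749, -0.0, -0.0]
ft_force: [3.6, 0.3, -0.8]
opening: 0.0155
```

```bash
python3 -c "
from h import *
rel([.5745,.233,.142])
s=arm.camera('side');x,y=228,110
cv2.imwrite('pics/c7.png',cv2.resize(s[y-60:y+60,x-60:x+60],(600,600),interpolation=3))"
```

```text
t 7.12 tcp [0.5761 0.2314 0.215 ] yaw 1.6945 z [-0. -0. -1.] open 0.0155 F [ 3.56  0.27 -0.75]
slide cm [ 0.17 -0.14  7.3 ]
```

View pics/c7.png

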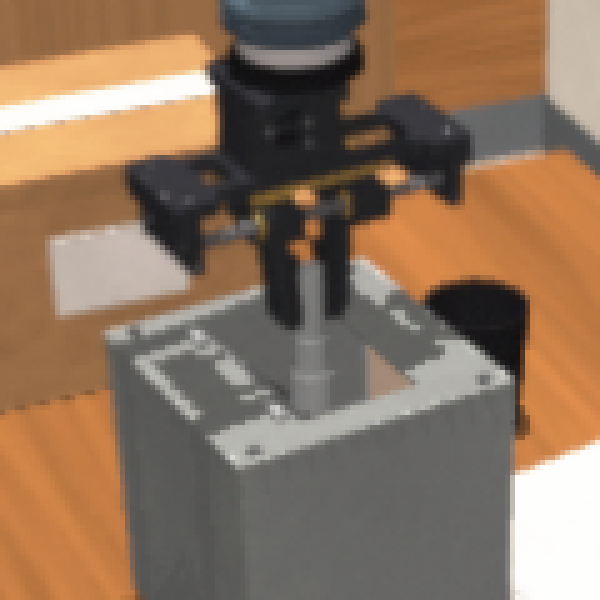

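The flap is swinging down with the fitting upright in the mouth at crop (310,350). The side force is about 3.6 N. Continuing.

{"api": "carry_out", "payload": {
  "plan": [
    {"rotation": [0, 0, 0], "slide": [0.1, -0.1, 1], "gripper": 0},
    {"rotation": [0, 0, 0], "slide": [0, 0, 1], "gripper": 0},
    {"rotation": [0, 0, 0], "slide": [0, 0, 1], "gripper": 0},
    {"rotation": [0, 0, 0], "slide": [0, 0, 1], "gripper": 0},
    {"rotation": [0, 0, 0], "slide": [0, 0, 1], "gripper": 0},
    {"rotation": [0, 0, 0], "slide": [0, 0, 1], "gripper": 0},
    {"rotation": [0, 0, 0], "slide": [0, 0, 1], "gripper": 0},
    {"rotation": [0, 0, 0], "slide": [0, 0, 0], "gripper": 0}
  ]
}}

```text
clock: 7.83
tcp_pos: [0.5732, 0.2322, 0.1432]
ee_rot: [0.662, 0.75, -0.002, -0.001]
ft_force: [2.7, 1.3, -3.8]
opening: 0.0156
```

```bash
python3 -c "
from h import *
rel([.5745,.233,.142])
s=arm.camera('side');x,y=228,110
cv2.imwrite('pics/c8.png',cv2.resize(s[y-60:y+60,x-60:x+60],(600,600),interpolation=3))"
```

```text
t 7.83 tcp [0.5732 0.2322 0.1432] yaw 1.6947 z [-0.005 -0.001 -1.   ] open 0.0156 F [ 2.69  1.34 -3.84]
slide cm [0.06 0.14 0.12]
```

View pics/c8.png

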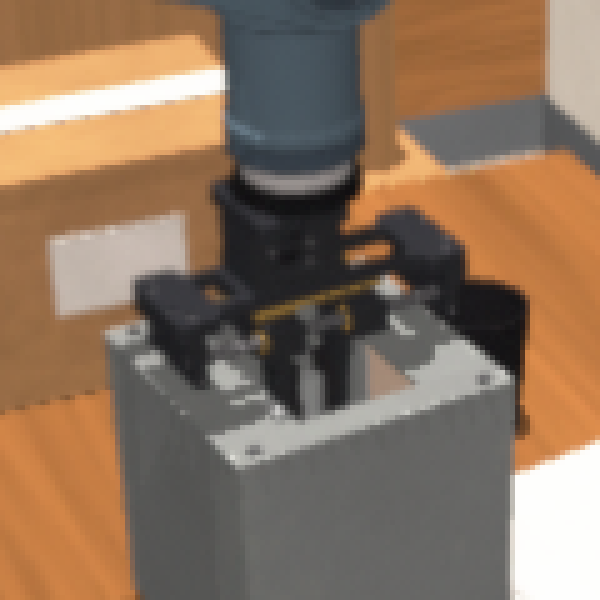

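The fitting's top is about 14 mm below the lid, the fingers are inside the mouth, and the body is clear above it. Releasing with a small opening.

{"api": "carry_out", "payload": {
  "plan": [
    {"rotation": [0, 0, 0], "slide": [0, 0, 0], "gripper": 32},
    {"rotation": [0, 0, 0], "slide": [0, 0, 0], "gripper": 32},
    {"rotation": [0, 0, 0], "slide": [0, 0, 0], "gripper": 32},
    {"rotation": [0, 0, 0], "slide": [0, 0, 0], "gripper": 32},
    {"rotation": [0, 0, 0], "slide": [0, 0, 0], "gripper": 32},
    {"rotation": [0, 0, 0], "slide": [0, 0, 0], "gripper": 32}
  ]
}}

```text
clock: 8.38
tcp_pos: [0.5766, 0.2328, 0.1483]
ee_rot: [0.662, 0.75, 0.002, 0.001]
ft_force: [5.8, 1.2, -1.4]
opening: 0.0283
```

```bash
python3 -c "
from h import *
rel([.5745,.233,.142])
s=arm.camera('side');x,y=228,110
cv2.imwrite('pics/c9.png',cv2.resize(s[y-60:y+60,x-60:x+60],(600,600),interpolation=3))"
```

```text
t 8.38 tcp [0.5766 0.2328 0.1483] yaw 1.6947 z [ 0.004  0.001 -1.   ] open 0.0283 F [ 5.77  1.19 -1.36]
slide cm [ 0.05 -0.21  0.63]
```

View pics/c9.png

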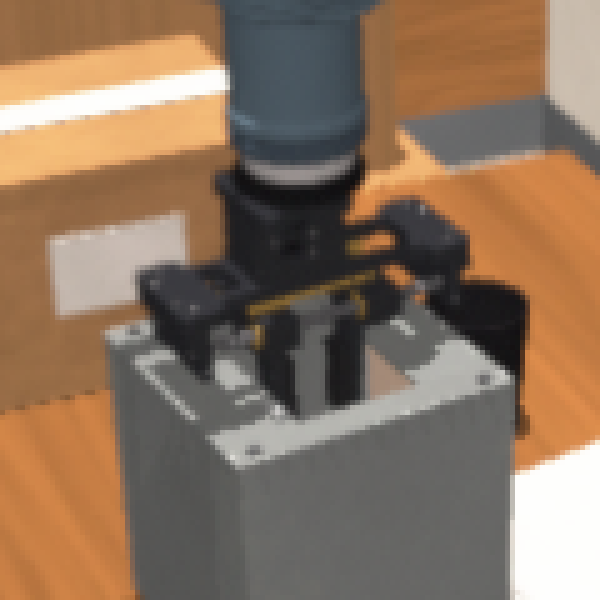

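The stem no longer shows between the fingers, and the vertical force dropped by about the fitting's weight. Drawing straight up.

{"api": "carry_out", "payload": {
  "plan": [
    {"rotation": [0, 0, 0], "slide": [0, 0, -0.7], "gripper": 32},
    {"rotation": [0, 0, 0], "slide": [0, 0, -1.2], "gripper": 32},
    {"rotation": [0, 0, 0], "slide": [0, 0, -1.2], "gripper": 32},
    {"rotation": [0, 0, 0], "slide": [0, 0, -1.2], "gripper": 32},
    {"rotation": [0, 0, 0], "slide": [0, 0, -1.2], "gripper": 32},
    {"rotation": [0, 0, 0], "slide": [0, 0, -2], "gripper": 32},
    {"rotation": [0, 0, 0], "slide": [0, 0, -3], "gripper": 32},
    {"rotation": [0, 0, 0], "slide": [0, 0, -3], "gripper": 32}
  ]
}}

```text
clock: 9.1
tcp_pos: [0.5733, 0.2325, 0.2822]
ee_rot: [0.662, 0.75, -0.001, -0.001]
ft_force: [0.2, 1.4, 0.2]
opening: 0.0283
```

{"api": "carry_out", "payload": {
  "plan": [
    {"rotation": [0, 0, 0], "slide": [-3, 0, -3], "gripper": 32},
    {"rotation": [0, 0, 0], "slide": [-4, 0, 0], "gripper": 32},
    {"rotation": [0, 0, 0], "slide": [-4, 0, 0], "gripper": 32},
    {"rotation": [0, 0, 0], "slide": [-4, 0, 0], "gripper": 32},
    {"rotation": [0, 0, 0], "slide": [-4, 0, 0], "gripper": 32},
    {"rotation": [0, 0, 0], "slide": [-4, 0, 0], "gripper": 32},
    {"rotation": [0, 0, 0], "slide": [-4, 0, 0], "gripper": 32},
    {"rotation": [0, 0, 0], "slide": [0, 0, 0], "gripper": 32}
  ]
}}

```text
clock: 9.77
tcp_pos: [0.6078, -0.0414, 0.3112]
ee_rot: [0.664, 0.747, -0.001, 0.0]
ft_force: [0.1, -0.4, -0.9]
opening: 0.028
```

```bash
python3 -c "
from h import *
rel([.5745,.233,.142])
s=arm.camera('side');t=arm.camera('top')
cv2.imwrite('pics/c10.png',np.hstack([cv2.resize(s[80:200,170:290],(400,400),interpolation=3),cv2.resize(t[115:245,60:190],(400,400),interpolation=3)]))
cv2.imwrite('pics/s11.png',s)"
```

```text
t 9.77 tcp [ 0.6078 -0.0414  0.3112] yaw 1.6885 z [-0.001 -0.002 -1.   ] open 0.028 F [ 0.15 -0.43 -0.9 ]
slide cm [27.68 -0.06 16.86]
```

View pics/c10.png

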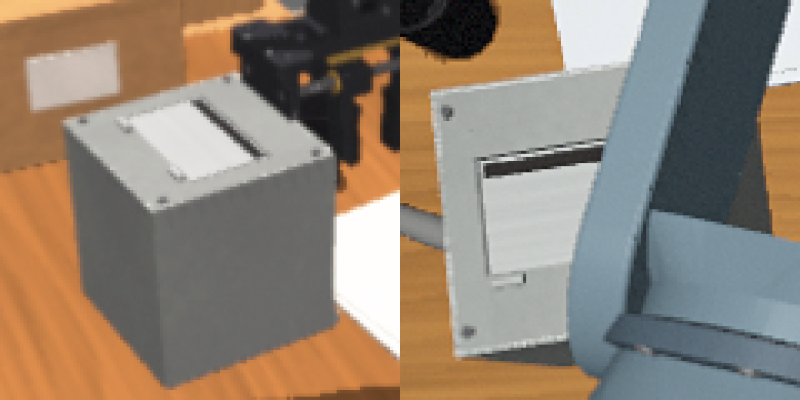

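View pics/s11.png

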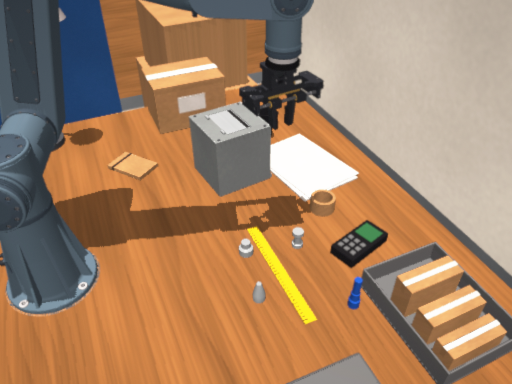

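The flap at side (230,121) is flush again, the gripper at (285,95) is empty, and the tall fitting is no longer on the table. The blue part at (356,293) and the other steel parts have not moved. Handing in.

```bash
python3 -c "
from bench import arm
print(arm.close_job())"
```

```text
the job is handed in; nothing more can be done
None
```

The tallest steel fitting is in the deposit box and the job is handed in, at about 9.9 s on the robot's clock. I gripped it by the stem and pushed the flap down with its lower end. I let go with its top about 14 mm below the lid, then drew straight out.

- **Last checks:** the flap looks flush in both pictures, though the arm partly hides it in the top view. The gripper is empty and away from everything. The other steel parts and the blue look-alike have not moved.
- **Forces:** the highest reading I saw was about 6 N, at the checks between moves.
- **Not seen directly:** I could not see the fitting inside the closed box. That it is there rests on the empty gripper, the drop in vertical force on release and its absence from the table.
- **Disagreements:** the two cameras differed by about 3–4 mm on the box centre. The gripper read 16 mm on the 18 mm stem. Neither caused trouble.

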